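# Lengthen a telescoping leg by one hole

### The job

The telescoping leg in the blue bench clamp is set one hole too short. Press its spring button in and, with the button held in, push the orange collar away from the clamp so the outer tube slides out, until the button pops up fully through the next hole and locks. Be gentle: the tube is thin and dents if forced, and the things lying around stay where they are.

Things in the scene. Friction and masses are not known exactly. Their poses are not given: they have to be found in the camera images.
- button_spot (a point): Plan position of the button: point on the leg's centre line and the button's axis, 68 mm above the bench. The leg was clamped by hand: the outer tube's top face is 3 to 21 mm above this point, how much is not measured: feel for it. z up; x along the leg, away from the clamp's cheeks: the way the outer tube slides out. Button: steel dome, 14 mm across, 7.5 mm proud of the top face.
- collar_spot (a point): Plan position of the orange collar's near (pushed) face at the start: 15 mm from the button's axis in +x (axes as button_spot), 68 mm above the bench; does not move along. Collar fixed to the outer tube, 12 mm thick, 52 mm wide, 18 mm higher than the tube's top face. A closed fingertip that holds the button in can push this face.
- next_hole_spot (a point): Plan position of the next hole at the start: 40 mm from the button in -x, 68 mm above the bench; does not move along. It is in the top face of the grey outer tube (36 mm square, 200 mm long, wall 2.5 mm, round a fixed inner tube, 28 mm square, that carries the button). Holes 16.5 mm across at x 0, -40 and -80 mm from the button.
- cheeks_spot (a point): Centre of the blue clamp's cheeks, which hold the inner tube 162 mm from the button in -x: 46 mm long, 55 mm wide, 90 mm high (this point is at their top). A clamp screw with an upright bar, 96 mm high, stands out to 67 mm from the centre line there on the -y side. The base plate, 10 mm thick, is fixed to the bench. The leg's rubber foot ends 122 mm from the button in +x.
- snap_button (a joint): Spring button's travel in m: 0 fully out, 0.0075 flush with the tube's top face, 0.010 under the wall between holes. Spring 2 N out, 5 N flush, 6 N under the wall. Pressed less than 5 mm it locks the tube; pressed flush, its round dome is driven under the wall by pushing the tube with about 10 N. Let go while in a hole it springs out.
- outer_tube (a joint): How far the outer tube has been slid out in m: 0 = button in the first hole, 0.040 = button in the next hole, 0.080 = third hole; about 1 mm of play in each hole. Friction holds it wherever it is left; 2 to 10 N of push moves it when the button is under the wall. Once the button has popped out the tube stops hard.
- screwdriver_mid (a point): Bystander: red screwdriver, 205 mm, lying on the bench; its centre.
- tape_measure_mid (a point): Bystander: yellow tape measure, 65x81x37 mm; its centre.
- connector_mid (a point): Bystander: white connector block, 26x52x22 mm; its centre.
- torch_mid (a point): Bystander: black pocket torch, 113 mm long, 34 mm thick, lying on the bench; its centre.

How it is judged (in metres and radians):
On the way:
1. the button is pressed in at least 5 mm while the tube is still at its first hole (value of joint snap_button above 0.005 m and value of joint outer_tube below 0.006 m).
At the end, for the whole second after the job is handed in: The outer tube is slid out by one hole (40 mm, within 3 mm), the button stands fully out through that hole (within 2 mm) and the tube is at rest (value of joint outer_tube between 0.037 and 0.043 m and value of joint snap_button below 0.002 m and velocity of joint outer_tube between -0.005 and 0.005 m/s); the robot touches nothing.
It fails at once if the robot presses or pushes the outer tube with more than 30 N (contact force between any of the fingers, the arm and outer_tube above 30 N).
It fails at once if the outer tube is slid past the next hole (value of joint outer_tube above 0.05 m).
It fails at once if a bystander is moved by more than 20 mm (distance of any of screwdriver_mid, tape_measure_mid, connector_mid, torch_mid from where it was at the start of the episode above 0.02 m).
It also fails if it takes over 38 s, if anything falls off the work surface, if the arm or the gripper's body presses on something with over 40 N, if the wrist force passes 120 N, or if a joint passes its speed limit or range.

### The arm

A 6-joint arm with a two-finger parallel gripper is mounted at the origin on a cart in front of the work surface, level with it; the furniture and walls round the work are solid. World frame = base frame: x ahead of the robot, y to its left, z up, the work surface at z = 0. Lengths are in mm, angles in rad, forces in N, time in s.
With the tool pointing down it reaches from about 275 to 850 mm from the base axis. Payload 19 kg.
Tool frame: the origin (TCP) lies on the centre line of the jaws, within the pads' length; the fingertips stand 8 mm ahead of it and the grasp point (between the pads) lies 11 mm behind it; z points along the fingers, y is the line along which they close (so a half turn about z gives the same grasp; the last joint's range is limited). The gripper opens to 85 mm and grips with 20 to 120 N. Pads are 22 mm wide; open, the fingers measure 114 mm over their backs; the gripper's body (76 mm by 85 mm) begins 54 mm behind the grasp point. The pads swing forward as they close: fully open they stand 13 mm farther back than shut.
Start: joints at [1.035, 0.15, 1.437, -0, 1.554, -0.134], TCP at [224.87, 529.174, 239.267] pointing down, gripper open.
Joint ranges: [-2.8, 2.8], [-0.68, 2.1], [0.12, 2.68], [-1.39, 4.53], [0.16, 2.79], [-2.81, 2.81]. Speed limits (rad/s): [1.89, 1.89, 2.22, 3.01, 3.01, 3.01].

### API

Orientations are given as a 3x3 rotation matrix whose columns are the frame's x, y, z axes.
In Python, from bench import arm, vision gives the robot as it stands.
- The arm moves only by the tool servo_tool, never from a script. Its argument "targets" is a list that holds one entry, the list of rows, each a list of 5 numbers: the finger opening in m, from 0 to 0.0854, then the shift along the tool's x, y, z in m, then the turn about the tool's z in rad. In form: [[[gripper, x, y, z, twist], ...]]. A call has 1 to 5 rows; each row shifts and turns the commanded pose from where the row before left it, along the tool's axes as they then stand; what a row does not reach is not made up. A row lasts 1/8 s, in which the tool goes at most 62.5 mm and 10.7 degrees, less where a joint would pass 70% of its speed; a pose out of reach is approached as far as the arm can. A call with a gripper value outside its range is refused whole. The fingers move at their own pace and stop on an object; the grip force is fixed at half the most. Time passes only in rows, so rows that do not move let the fingers close. It gives the time, the measured TCP pose, the force, the opening and the grip force at its end, in the units of the state.
- arm.read_state(): the state, without advancing time (a new reading comes with each control period).
- vision.get_image(name): name is "scene" or "top" or "wrist"; returns a dict with "image" (384x512x3 uint8, red, green, blue), "fov_y" (degrees; the focal length in pixels is half the picture's height over the tangent of half this angle, whatever the lens; pixels are square), "cx", "cy" (the principal point, pixels), "extrinsics" (4x4, takes a point from world to camera coordinates). Camera axes: x right, y up, looking along -z (the intrinsics and any distortion apply to the point x, -y, -z); pixel columns grow to the right and rows downward; lengths in mm; the calibration is good to about 2 mm. A picture is of the moment at which its call begins. There is no depth.
- arm.finish_job(): hands the job in; it is judged then, once.
The state is a dict: "time_s": time; "qpos": joint angles; "joint_velocities": joint speeds; "tau": joint torques, N m; "tcp_pos": TCP position; "tcp_rot": TCP orientation; "contact_force": force on the tool from outside, world axes, zero at the start; "wrist_torque": the same for the moment, N m; "opening": opening from 0.0 (shut) to 1.0 (fully open); "gripper_force": force on a finger pad.
Only numpy, scipy, OpenCV 4.12 (cv2) and the standard library are available. Lean on these libraries where they do the work, as an engineer would, in place of code of your own. Each camera call takes 0.05 s, during which the arm holds its last target. There are 200 camera calls.

## Working session

There is one attempt and no reset: what is moved stays moved. The work goes in short steps, Python scripts to look and compute and a tool call to move; the robot and the scene stay as the last step left them, time stands still between calls to the robot, and variables do not carry over. Pictures are saved under pics/ and viewed, at most 10 in all, crops included, and the job is handed in when it is done.

Besides the shell and the picture viewer there is one more tool, called after "Emit:" as name(argument=value, ...), one argument or row to a line, values as JSON. servo_tool: Moves the arm, as the interface text tells. Its arguments: {"type":"object","properties":{"targets":{"type":"array","items":{"type":"array","items":{"type":"array","items":{"type":"number"}}}}},"required":["targets"]}

```bash
mkdir -p pics
cat > h.py <<'E'
import numpy as np, cv2
from bench import arm, vision
def K(d):
    h=d["image"].shape[0]; f=h/2/np.tan(np.radians(d["fov_y"])/2); return f,d["cx"],d["cy"]
def ray(d,u,v):
    f,cx,cy=K(d); E=np.array(d["extrinsics"]); R,t=E[:3,:3],E[:3,3]
    c=-R.T@t; r=R.T@np.array([(u-cx)/f,-(v-cy)/f,-1]); return c,r
def onz(d,u,v,z):
    c,r=ray(d,u,v); return c+r*(z-c[2])/r[2]
def proj(d,p):
    f,cx,cy=K(d); E=np.array(d["extrinsics"]); q=E[:3,:3]@np.array(p)+E[:3,3]; return cx+f*q[0]/-q[2], cy-f*q[1]/-q[2]
def tri(d1,p1,d2,p2):
    A=np.zeros((3,3));b=np.zeros(3)
    for d,p in((d1,p1),(d2,p2)):
        c,r=ray(d,*p); r=r/np.linalg.norm(r); M=np.eye(3)-np.outer(r,r); A+=M;b+=M@c
    return np.linalg.solve(A,b)
E
python3 - <<'E'
from h import *
import pickle
D={n:vision.get_image(n) for n in("scene","top")}
pickle.dump(D,open("d.pkl","wb"))
im=[d["image"] for d in D.values()]
for n,d in D.items():
    print(n,d["fov_y"],d["cx"],d["cy"],{k for k in d}); print(ray(d,d["cx"],d["cy"]))
    cv2.imwrite(f"pics/{n}.png",cv2.resize(d["image"][:,:,::-1],(800,600)))
s=arm.read_state(); print(s["time_s"],s["tcp_pos"],s["tcp_rot"],s["contact_force"])
E
```

```text
scene 50.733493673971 261.23021726487553 193.81391382979245 {'extrinsics', 'cy', 'image', 'fov_y', 'cx'}
(array([ -26.72776187, -606.02591334,  492.02489112]), array([ 0.56729518,  0.7102468 , -0.41680412]))
top 43.8471382985291 254.49740838391358 189.83809488757223 {'extrinsics', 'cy', 'image', 'fov_y', 'cx'}
(array([ 283.23407801,   77.02266638, 1092.55690582]), array([ 0.22787894, -0.01471754, -0.97357824]))
0.1 [224.75170965 529.02423198 238.73726015] [[-9.20369820e-01  3.91048655e-01 -5.86754055e-04]
 [ 3.91049058e-01  9.20369350e-01 -9.45525634e-04]
 [ 1.70283921e-04 -1.09968288e-03 -9.99999381e-01]] [ 0.02536652 -0.43635642 -0.3049933 ]
```

View pics/top.png

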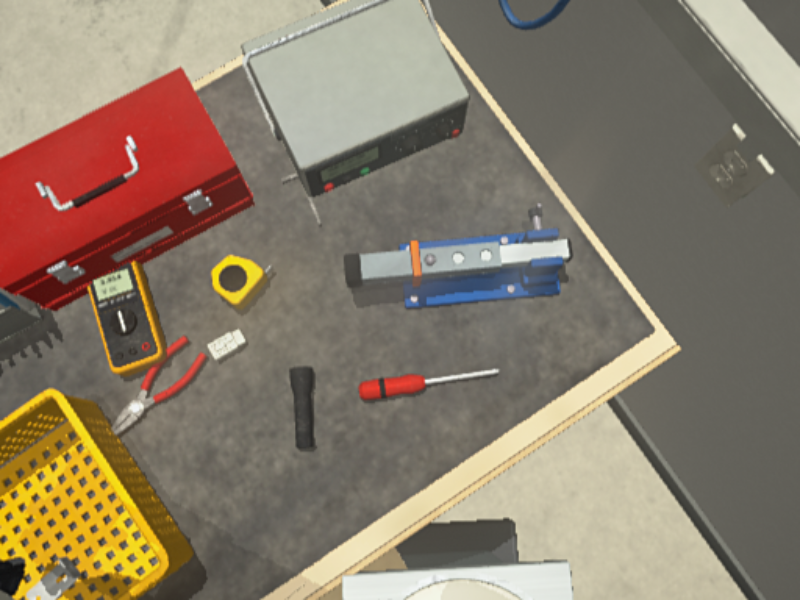

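View pics/scene.png

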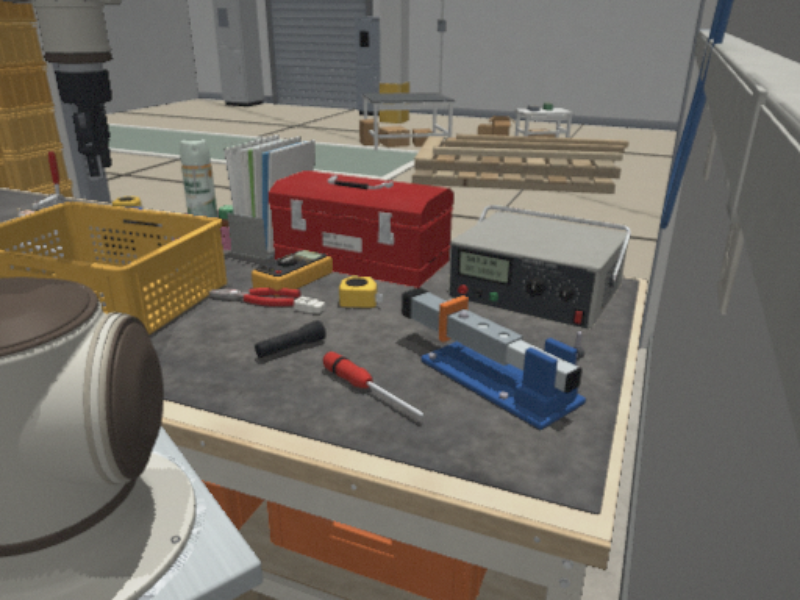

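The top view shows the button at about (430,259) with holes at (458,258) and (486,255). The collar is at (416,259) and the clamp is to the right, so the tube slides to image-left. I'll zoom in on both views.

Run:
```python
from h import *
import pickle
D=pickle.load(open("d.pkl","rb"))
a=D["top"]["image"][145:195,215:375]; b=D["scene"]["image"][180:255,250:380]
a=cv2.resize(a,(800,250),interpolation=cv2.INTER_CUBIC); b=cv2.resize(b,(606,350),interpolation=cv2.INTER_CUBIC)
c=np.zeros((600,800,3),np.uint8); c[:250]=a; c[250:,:606]=b
cv2.imwrite("pics/crop.png",c[:,:,::-1])
for z in(71,80,89):
  for u,v in((430,259),(458,258),(486,255),(416,259)): print(z,onz(D["top"],u*.64,v*.64,z).round(1))
```

```text
71 [574.8  12.5  71. ]
71 [574.1 -27.4  71. ]
71 [576.3 -67.7  71. ]
71 [575.9  32.4  71. ]
80 [572.2  13.1  80. ]
80 [571.5 -26.5  80. ]
80 [573.7 -66.4  80. ]
80 [573.3  32.8  80. ]
89 [569.6  13.6  89. ]
89 [568.9 -25.6  89. ]
89 [571.2 -65.1  89. ]
89 [570.7  33.2  89. ]
```

View pics/crop.png

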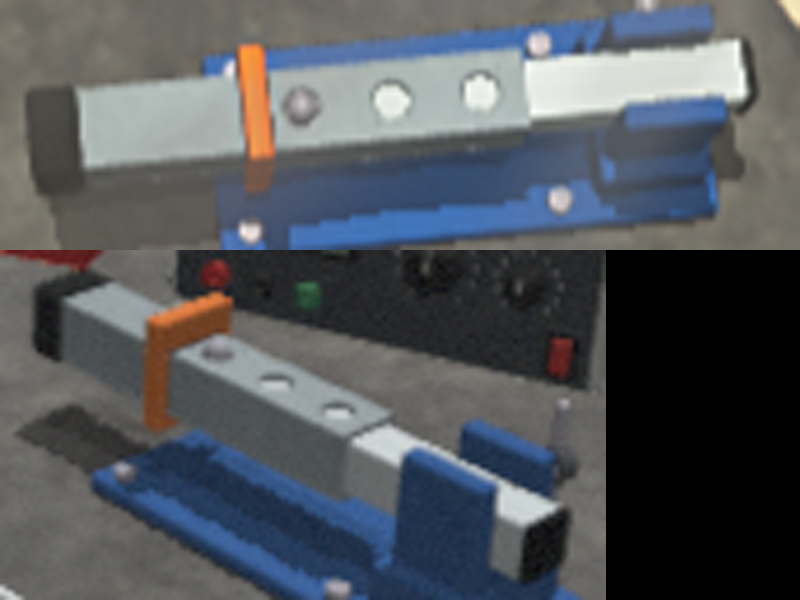

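Crop, top half: button at (301,104), holes at (391,101) and (480,93). Crop, scene half: button at (218,347), holes at (276,383) and (338,411). Next I triangulate these.

Run:
```python
from h import *
import pickle
D=pickle.load(open("d.pkl","rb"))
T=lambda x,y:((x+.5)/5-.5+215,(y+.5)/5-.5+145)
S=lambda x,y:((x+.5)/4.66-.5+250,(y-250+.5)/4.667-.5+180)
P=[tri(D["top"],T(*a),D["scene"],S(*b)) for a,b in(((301,104),(218,347)),((391,101),(276,383)),((480,93),(338,411)))]
for p in P: print(p.round(1))
z=np.mean([P[1][2],P[2][2]])
h1=onz(D["top"],*T(391,101),z);h2=onz(D["top"],*T(480,93),z);b=onz(D["top"],*T(301,104),z+4)
print(z,h1,h2,b, np.degrees(np.arctan2(*(b-h2)[[1,0]])))
# tube edges direction, top face in top picture
for (p,q) in(((275,69),(522,50)),((278,152),(525,125))):
  A=onz(D["top"],*T(*p),z);B=onz(D["top"],*T(*q),z); print(A.round(1),B.round(1),np.degrees(np.arctan2(*(A-B)[[1,0]])))
```

```text
[573.1  13.6  82.2]
[574.  -26.9  77.8]
[575.6 -66.6  78.2]
77.99736678436126 [572.85464993 -26.06733245  77.99736678] [574.36950849 -65.69647457  77.99736678] [572.51461192  14.03331977  81.99736678] 91.33273361403958
[590.4  24.3  78. ] [593.2 -86.   78. ] 91.44586486409072
[552.3  25.3  78. ] [558.6 -84.3  78. ] 93.3028935954081
```

Emit:
servo_tool(
  targets=[
    [[0, 0, 0, 0, 0.18], [0, 0, 0, 0, 0.18], [0, 0, 0, 0, 0.18], [0, 0, 0, 0, 0.18], [0, 0, 0, 0, 0.18]],
  ],
)

```text
time_s: 0.72
tcp_pos: [224.8, 529.0, 238.9]
tcp_rot: [[-0.26, 0.966, -0.0], [0.966, 0.26, -0.001], [-0.001, -0.001, -1.0]]
contact_force: [0.5, 0.4, 0.1]
opening: 0.002
gripper_force: 0.0
```

Emit:
servo_tool(
  targets=[
    [[0, 0, 0, 0, 0.18], [0, 0, 0, 0, 0.054], [0, 0, 0, 0, 0]],
  ],
)

```text
time_s: 1.1
tcp_pos: [224.8, 529.1, 239.0]
tcp_rot: [[-0.035, 0.999, -0.0], [0.999, 0.035, -0.001], [-0.001, -0.0, -1.0]]
contact_force: [0.1, 0.8, -0.5]
opening: -0.003
gripper_force: 0.0
```

Emit:
servo_tool(
  targets=[
    [[0, -0.044, 0.0275, 0, 0], [0, -0.044, 0.0275, 0, 0], [0, -0.044, 0.0275, 0, 0], [0, -0.044, 0.0275, 0, 0], [0, -0.044, 0.0275, 0, 0]],
  ],
)

```text
time_s: 1.72
tcp_pos: [370.6, 312.6, 239.3]
tcp_rot: [[-0.037, 0.999, 0.0], [0.999, 0.037, 0.0], [-0.0, 0.0, -1.0]]
contact_force: [0.8, 0.7, -0.1]
opening: -0.002
gripper_force: 0.0
```

Emit:
servo_tool(
  targets=[
    [[0, -0.044, 0.0275, 0, 0], [0, -0.044, 0.0275, 0, 0], [0, -0.044, 0.0275, 0, 0], [0, -0.044, 0.0275, 0.01, 0], [0, -0.044, 0.0275, 0.01, 0]],
  ],
)

```text
time_s: 2.35
tcp_pos: [515.8, 97.5, 219.1]
tcp_rot: [[-0.037, 0.999, 0.0], [0.999, 0.037, 0.0], [-0.0, 0.0, -1.0]]
contact_force: [0.7, 0.4, -0.1]
opening: -0.0
gripper_force: 0.0
```

Emit:
servo_tool(
  targets=[
    [[0, -0.044, 0.0275, 0.01, 0], [0, -0.043, 0.0275, 0.01, 0], [0, 0, 0, 0, 0], [0, 0, 0, 0, 0]],
  ],
)

```text
time_s: 2.85
tcp_pos: [572.9, 14.2, 199.2]
tcp_rot: [[-0.036, 0.999, -0.001], [0.999, 0.036, 0.0], [0.0, -0.001, -1.0]]
contact_force: [-1.0, 1.0, -0.3]
opening: 0.001
gripper_force: 0.0
```

Run:
```python
from h import *
import pickle
d=vision.get_image("wrist"); pickle.dump(d,open("w.pkl","wb"))
cv2.imwrite("pics/w.png",cv2.resize(d["image"][:,:,::-1],(800,600)))
s=arm.read_state(); print(s["time_s"],s["tcp_pos"],s["tcp_rot"],s["contact_force"])
print(ray(d,256,192))
for z in(74,78,82,86): print(z,np.array(proj(d,[572.7,14,z+4]))/.64,np.array(proj(d,[573,-26.5,z]))/.64)
```

```text
2.9 [572.77968847  14.69274145 199.48430635] [[-3.62423280e-02  9.99343030e-01 -3.41519025e-05]
 [ 9.99343024e-01  3.62423317e-02  1.15606424e-04]
 [ 1.16768218e-04 -2.99396196e-05 -9.99999993e-01]] [1.00072934 0.25340174 0.05358685]
(array([568.67313736,  96.66325773, 335.0364957 ]), array([ 0.02638891, -0.32032975, -0.94708761]))
74 [395.19458076 293.23707125] [393.23905743 350.43333654]
78 [395.2160255  295.26073112] [393.23301871 353.1047916 ]
82 [395.23809013 297.34288836] [393.22681584 355.84886179]
86 [395.26080193 299.48611662] [393.22044204 358.66854862]
```

View pics/w.png

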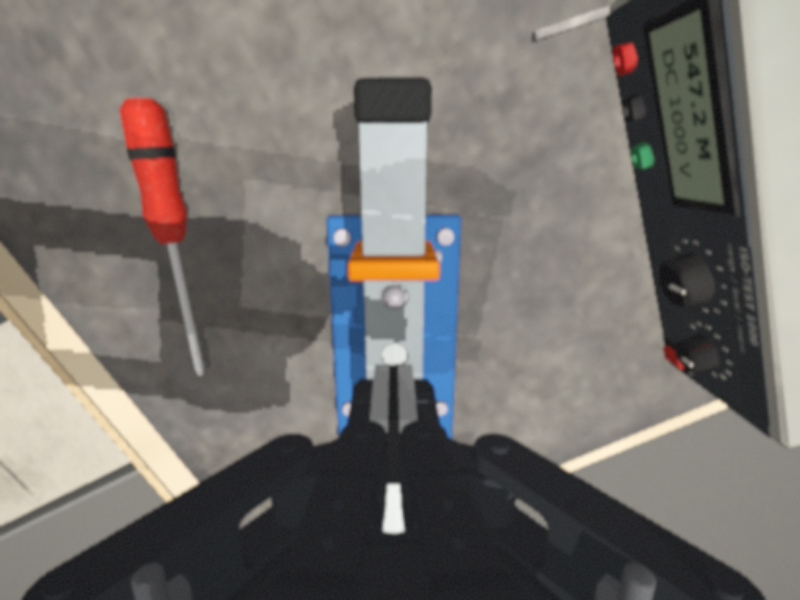

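Wrist view: button at (396,295) and hole at (395,354), both within 2 px of the prediction. The tip is centred over the button, so I'll descend.

Emit:
servo_tool(
  targets=[
    [[0, 0, 0, 0.025, 0], [0, 0, 0, 0.025, 0], [0, 0, 0, 0.025, 0], [0, 0, 0, 0.01, 0], [0, 0, 0, 0, 0]],
  ],
)

```text
time_s: 3.52
tcp_pos: [572.9, 14.7, 114.6]
tcp_rot: [[-0.036, 0.999, -0.0], [0.999, 0.036, -0.0], [-0.0, -0.0, -1.0]]
contact_force: [-0.6, 0.2, 1.0]
opening: 0.003
gripper_force: 0.0
```

Emit:
servo_tool(
  targets=[
    [[0, 0, 0, 0.002, 0], [0, 0, 0, 0.002, 0], [0, 0, 0, 0.002, 0]],
  ],
)

```text
time_s: 3.9
tcp_pos: [573.2, 14.0, 108.5]
tcp_rot: [[-0.035, 0.999, 0.0], [0.999, 0.035, -0.0], [-0.0, 0.0, -1.0]]
contact_force: [-0.5, 0.1, 0.2]
opening: 0.0
gripper_force: 0.0
```

Emit:
servo_tool(
  targets=[
    [[0, 0, 0, 0.002, 0], [0, 0, 0, 0.002, 0]],
  ],
)

```text
time_s: 4.15
tcp_pos: [573.1, 14.0, 104.1]
tcp_rot: [[-0.035, 0.999, -0.0], [0.999, 0.035, -0.0], [-0.0, -0.0, -1.0]]
contact_force: [-0.3, -0.6, 0.9]
opening: 0.001
gripper_force: 0.0
```

Emit:
servo_tool(
  targets=[
    [[0, 0, 0, 0.002, 0], [0, 0, 0, 0.002, 0]],
  ],
)

```text
time_s: 4.4
tcp_pos: [573.1, 14.0, 100.1]
tcp_rot: [[-0.035, 0.999, -0.0], [0.999, 0.035, -0.0], [-0.0, -0.0, -1.0]]
contact_force: [-0.1, 1.0, 0.1]
opening: -0.003
gripper_force: 0.0
```

Emit:
servo_tool(
  targets=[
    [[0, 0, 0, 0.0015, 0], [0, 0, 0, 0.0015, 0]],
  ],
)

```text
time_s: 4.65
tcp_pos: [573.1, 14.0, 97.2]
tcp_rot: [[-0.035, 0.999, -0.0], [0.999, 0.035, -0.0], [-0.0, -0.0, -1.0]]
contact_force: [-0.7, 0.4, 0.2]
opening: -0.002
gripper_force: 0.0
```

Emit:
servo_tool(
  targets=[
    [[0, 0, 0, 0.0015, 0], [0, 0, 0, 0, 0]],
  ],
)

```text
time_s: 4.9
tcp_pos: [573.1, 14.0, 95.7]
tcp_rot: [[-0.035, 0.999, -0.0], [0.999, 0.035, -0.0], [-0.0, -0.0, -1.0]]
contact_force: [-0.8, 0.2, 0.0]
opening: -0.003
gripper_force: 0.0
```

Emit:
servo_tool(
  targets=[
    [[0, 0, 0, 0.0015, 0], [0, 0, 0, 0, 0]],
  ],
)

```text
time_s: 5.15
tcp_pos: [573.0, 14.0, 94.2]
tcp_rot: [[-0.035, 0.999, -0.0], [0.999, 0.035, -0.0], [-0.0, -0.0, -1.0]]
contact_force: [1.3, -0.3, 0.2]
opening: 0.001
gripper_force: 0.0
```

Emit:
servo_tool(
  targets=[
    [[0, 0, 0, 0.0015, 0], [0, 0, 0, 0, 0]],
  ],
)

```text
time_s: 5.4
tcp_pos: [573.2, 14.0, 92.9]
tcp_rot: [[-0.035, 0.999, 0.0], [0.999, 0.035, -0.0], [-0.0, 0.0, -1.0]]
contact_force: [1.0, -0.3, 1.8]
opening: 0.001
gripper_force: 1.1
```

Emit:
servo_tool(
  targets=[
    [[0, 0, 0, 0.0015, 0], [0, 0, 0, 0, 0]],
  ],
)

```text
time_s: 5.65
tcp_pos: [573.2, 14.0, 91.3]
tcp_rot: [[-0.035, 0.999, 0.0], [0.999, 0.035, -0.0], [-0.0, 0.0, -1.0]]
contact_force: [1.0, 0.1, 2.3]
opening: -0.001
gripper_force: 1.4
```

Emit:
servo_tool(
  targets=[
    [[0, 0, 0, 0.0015, 0], [0, 0, 0, 0, 0]],
  ],
)

```text
time_s: 5.9
tcp_pos: [573.2, 14.0, 89.8]
tcp_rot: [[-0.035, 0.999, 0.0], [0.999, 0.035, -0.0], [-0.0, 0.0, -1.0]]
contact_force: [-0.1, -0.5, 3.7]
opening: 0.004
gripper_force: 1.7
```

Emit:
servo_tool(
  targets=[
    [[0, 0, 0, 0.0015, 0], [0, 0, 0, 0, 0]],
  ],
)

```text
time_s: 6.15
tcp_pos: [573.1, 14.0, 88.2]
tcp_rot: [[-0.035, 0.999, 0.0], [0.999, 0.035, -0.0], [-0.0, 0.0, -1.0]]
contact_force: [0.3, -0.1, 3.4]
opening: -0.002
gripper_force: 2.0
```

Emit:
servo_tool(
  targets=[
    [[0, 0, 0, 0.001, 0], [0, 0, 0, 0, 0]],
  ],
)

```text
time_s: 6.4
tcp_pos: [573.1, 14.0, 87.3]
tcp_rot: [[-0.035, 0.999, 0.0], [0.999, 0.035, -0.0], [-0.0, 0.0, -1.0]]
contact_force: [0.2, 0.4, 4.7]
opening: -0.001
gripper_force: 2.1
```

Emit:
servo_tool(
  targets=[
    [[0, 0, 0, 0.0005, 0], [0, 0, 0, 0, 0]],
  ],
)

```text
time_s: 6.65
tcp_pos: [573.1, 14.0, 86.8]
tcp_rot: [[-0.035, 0.999, 0.0], [0.999, 0.035, -0.0], [-0.0, -0.0, -1.0]]
contact_force: [0.9, 0.1, 5.1]
opening: -0.002
gripper_force: 2.2
```

Emit:
servo_tool(
  targets=[
    [[0, 0, 0, 0.0005, 0], [0, 0, 0, 0, 0]],
  ],
)

```text
time_s: 6.9
tcp_pos: [573.1, 14.0, 86.3]
tcp_rot: [[-0.035, 0.999, 0.0], [0.999, 0.035, -0.0], [-0.0, 0.0, -1.0]]
contact_force: [0.3, -0.8, 3.7]
opening: -0.001
gripper_force: 2.3
```

Emit:
servo_tool(
  targets=[
    [[0, 0, 0, 0.0004, 0], [0, 0, 0, 0, 0]],
  ],
)

```text
time_s: 7.15
tcp_pos: [573.2, 14.0, 86.2]
tcp_rot: [[-0.035, 0.999, 0.0], [0.999, 0.035, -0.0], [-0.0, 0.0, -1.0]]
contact_force: [-0.4, -0.1, 8.4]
opening: -0.003
gripper_force: 4.3
```

Emit:
servo_tool(
  targets=[
    [[0, 0, 0, 0.0004, 0], [0, 0, 0, 0, 0]],
  ],
)

```text
time_s: 7.4
tcp_pos: [573.2, 14.0, 86.1]
tcp_rot: [[-0.035, 0.999, 0.0], [0.999, 0.035, -0.0], [-0.0, 0.0, -1.0]]
contact_force: [-2.8, 0.3, 12.0]
opening: -0.002
gripper_force: 6.5
```

The tube top is felt at TCP z≈86.2, so the button is flush. I'll ease off slightly and push along +x.

Emit:
servo_tool(
  targets=[
    [[0, 0.001, 0, -0.0006, 0], [0, 0.001, 0, 0, 0], [0, 0, 0, 0, 0]],
  ],
)

```text
time_s: 7.78
tcp_pos: [573.1, 15.7, 86.2]
tcp_rot: [[-0.035, 0.999, 0.0], [0.999, 0.035, -0.001], [-0.001, 0.0, -1.0]]
contact_force: [-0.4, -3.7, 7.0]
opening: 0.001
gripper_force: 3.7
```

Emit:
servo_tool(
  targets=[
    [[0, 0.001, 0, 0, 0], [0, 0, 0, 0, 0]],
  ],
)

```text
time_s: 8.02
tcp_pos: [573.1, 16.6, 86.3]
tcp_rot: [[-0.035, 0.999, 0.0], [0.999, 0.035, -0.001], [-0.001, 0.0, -1.0]]
contact_force: [-0.6, -3.8, 6.5]
opening: -0.005
gripper_force: 3.8
```

Emit:
servo_tool(
  targets=[
    [[0, 0.0005, 0, 0, 0], [0, 0, 0, 0, 0]],
  ],
)

```text
time_s: 8.28
tcp_pos: [573.0, 17.0, 86.3]
tcp_rot: [[-0.035, 0.999, 0.0], [0.999, 0.035, -0.001], [-0.001, 0.0, -1.0]]
contact_force: [-0.7, -6.3, 7.3]
opening: 0.003
gripper_force: 3.9
```

Emit:
servo_tool(
  targets=[
    [[0, 0.0005, 0, 0, 0], [0, 0, 0, 0, 0]],
  ],
)

```text
time_s: 8.52
tcp_pos: [573.0, 17.5, 86.2]
tcp_rot: [[-0.035, 0.999, 0.0], [0.999, 0.035, -0.001], [-0.001, 0.0, -1.0]]
contact_force: [-0.7, -5.3, 6.8]
opening: 0.003
gripper_force: 3.9
```

Emit:
servo_tool(
  targets=[
    [[0, 0.0005, 0, 0, 0], [0, 0, 0, 0, 0]],
  ],
)

```text
time_s: 8.78
tcp_pos: [573.0, 18.0, 86.3]
tcp_rot: [[-0.035, 0.999, 0.0], [0.999, 0.035, -0.001], [-0.001, 0.0, -1.0]]
contact_force: [-0.3, -5.3, 6.8]
opening: -0.0
gripper_force: 3.9
```

Emit:
servo_tool(
  targets=[
    [[0, 0.0005, 0, 0, 0], [0, 0, 0, 0, 0]],
  ],
)

```text
time_s: 9.02
tcp_pos: [573.0, 18.5, 86.3]
tcp_rot: [[-0.035, 0.999, 0.0], [0.999, 0.035, -0.001], [-0.001, 0.0, -1.0]]
contact_force: [0.1, -5.0, 6.6]
opening: 0.002
gripper_force: 4.0
```

Emit:
servo_tool(
  targets=[
    [[0, 0.0005, 0, 0, 0], [0, 0, 0, 0, 0]],
  ],
)

```text
time_s: 9.28
tcp_pos: [573.0, 19.0, 86.2]
tcp_rot: [[-0.035, 0.999, 0.0], [0.999, 0.035, -0.001], [-0.001, 0.0, -1.0]]
contact_force: [-0.3, -5.4, 6.3]
opening: -0.002
gripper_force: 4.0
```

Emit:
servo_tool(
  targets=[
    [[0, 0.0005, 0, 0, 0], [0, 0, 0, 0, 0]],
  ],
)

```text
time_s: 9.52
tcp_pos: [572.9, 19.5, 86.2]
tcp_rot: [[-0.035, 0.999, 0.0], [0.999, 0.035, -0.001], [-0.001, 0.0, -1.0]]
contact_force: [-1.0, -4.3, 6.9]
opening: 0.002
gripper_force: 4.0
```

Run:
```python
from h import *
w=vision.get_image("wrist")["image"]; s=vision.get_image("scene")["image"]
c=np.hstack([cv2.resize(w[120:270,180:330],(400,400),interpolation=2),cv2.resize(s[160:235,265:340],(400,400),interpolation=2)])
cv2.imwrite("pics/c2.png",c[:,:,::-1])
```

```text
(no output)
```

View pics/c2.png

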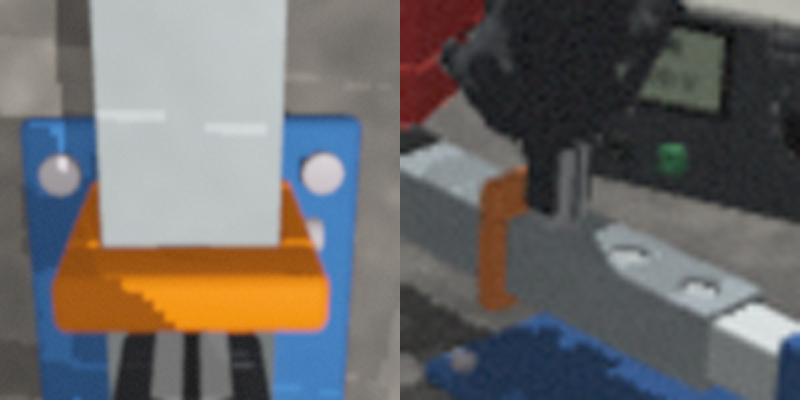

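The tip is very near the collar. The holes, at (632,253) and (697,288) in the scene crop, have hardly moved. I'll continue pushing.

Emit:
servo_tool(
  targets=[
    [[0, 0.0005, 0, 0, 0], [0, 0, 0, 0, 0]],
  ],
)

```text
time_s: 9.88
tcp_pos: [572.9, 19.8, 86.2]
tcp_rot: [[-0.035, 0.999, 0.0], [0.999, 0.035, -0.001], [-0.001, 0.0, -1.0]]
contact_force: [-0.2, -7.2, 6.5]
opening: 0.001
gripper_force: 5.0
```

Emit:
servo_tool(
  targets=[
    [[0, 0.0005, 0, 0, 0], [0, 0, 0, 0, 0]],
  ],
)

```text
time_s: 10.12
tcp_pos: [572.9, 20.5, 86.2]
tcp_rot: [[-0.035, 0.999, -0.0], [0.999, 0.035, -0.001], [-0.001, -0.0, -1.0]]
contact_force: [-0.6, -3.3, 6.9]
opening: -0.003
gripper_force: 4.2
```

Emit:
servo_tool(
  targets=[
    [[0, 0.0005, 0, 0, 0], [0, 0, 0, 0, 0]],
  ],
)

```text
time_s: 10.38
tcp_pos: [572.9, 21.0, 86.2]
tcp_rot: [[-0.035, 0.999, 0.0], [0.999, 0.035, -0.001], [-0.001, 0.0, -1.0]]
contact_force: [-1.8, -5.8, 7.1]
opening: -0.001
gripper_force: 4.7
```

Emit:
servo_tool(
  targets=[
    [[0, 0.0005, 0, 0, 0], [0, 0, 0, 0, 0]],
  ],
)

```text
time_s: 10.62
tcp_pos: [572.9, 21.2, 86.3]
tcp_rot: [[-0.035, 0.999, 0.0], [0.999, 0.035, -0.002], [-0.002, 0.0, -1.0]]
contact_force: [-0.6, -7.4, 5.9]
opening: -0.0
gripper_force: 5.5
```

Emit:
servo_tool(
  targets=[
    [[0, 0.0005, 0, 0, 0], [0, 0, 0, 0, 0]],
  ],
)

```text
time_s: 10.88
tcp_pos: [572.9, 22.0, 86.2]
tcp_rot: [[-0.035, 0.999, 0.0], [0.999, 0.035, -0.001], [-0.001, 0.0, -1.0]]
contact_force: [-1.0, -3.7, 6.3]
opening: -0.001
gripper_force: 4.2
```

Emit:
servo_tool(
  targets=[
    [[0, 0.0005, 0, 0, 0], [0, 0, 0, 0, 0]],
  ],
)

```text
time_s: 11.12
tcp_pos: [572.8, 22.5, 86.3]
tcp_rot: [[-0.035, 0.999, 0.0], [0.999, 0.035, -0.001], [-0.001, 0.0, -1.0]]
contact_force: [-0.0, -5.8, 6.8]
opening: -0.001
gripper_force: 4.9
```

Emit:
servo_tool(
  targets=[
    [[0, 0.0005, 0, 0, 0], [0, 0, 0, 0, 0]],
  ],
)

```text
time_s: 11.38
tcp_pos: [572.8, 23.2, 86.2]
tcp_rot: [[-0.035, 0.999, 0.0], [0.999, 0.035, -0.001], [-0.001, 0.0, -1.0]]
contact_force: [-1.3, -3.0, 7.2]
opening: 0.001
gripper_force: 4.1
```

Emit:
servo_tool(
  targets=[
    [[0, 0.0007, 0, 0, 0], [0, 0.0007, 0, 0, 0], [0, 0.0007, 0, 0, 0]],
  ],
)

```text
time_s: 11.75
tcp_pos: [572.7, 25.3, 86.2]
tcp_rot: [[-0.035, 0.999, -0.0], [0.999, 0.035, -0.001], [-0.001, -0.0, -1.0]]
contact_force: [-0.6, -3.4, 7.3]
opening: 0.002
gripper_force: 4.5
```

Emit:
servo_tool(
  targets=[
    [[0, 0.0007, 0, 0, 0], [0, 0.0007, 0, 0, 0], [0, 0.0007, 0, 0, 0]],
  ],
)

```text
time_s: 12.12
tcp_pos: [572.6, 27.4, 86.2]
tcp_rot: [[-0.035, 0.999, -0.0], [0.999, 0.035, -0.001], [-0.001, -0.0, -1.0]]
contact_force: [0.2, -4.1, 6.9]
opening: -0.0
gripper_force: 4.4
```

Emit:
servo_tool(
  targets=[
    [[0, 0.001, 0, 0, 0], [0, 0.001, 0, 0, 0], [0, 0.001, 0, 0, 0]],
  ],
)

```text
time_s: 12.5
tcp_pos: [572.5, 30.4, 86.2]
tcp_rot: [[-0.035, 0.999, -0.0], [0.999, 0.035, -0.001], [-0.001, -0.0, -1.0]]
contact_force: [0.2, -2.5, 7.5]
opening: -0.001
gripper_force: 4.3
```

Run:
```python
from h import *
w=vision.get_image("top")["image"]; s=vision.get_image("scene")["image"]
c=np.hstack([cv2.resize(w[130:205,255:330],(400,400),interpolation=2),cv2.resize(s[160:235,265:340],(400,400),interpolation=2)])
cv2.imwrite("pics/c3.png",c[:,:,::-1])
```

```text
(no output)
```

View pics/c3.png

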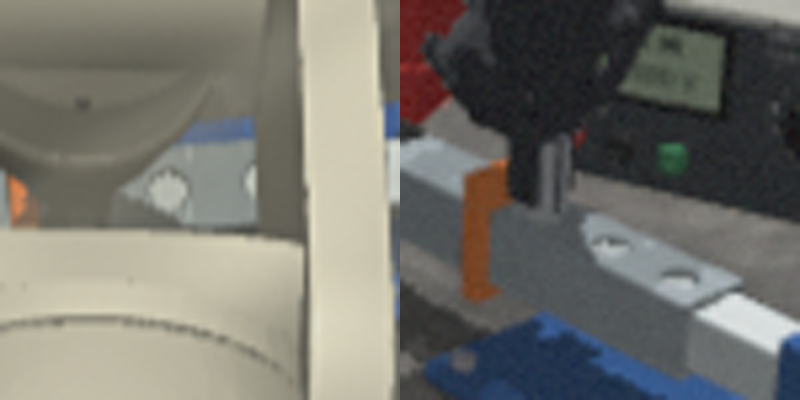

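The tube has slid about 11 mm, with the holes now at (611,243) and (681,278), so the button is under the wall. I'll lift slightly and continue.

Emit:
servo_tool(
  targets=[
    [[0, 0.0015, 0, -0.0006, 0], [0, 0.0015, 0, -0.0004, 0], [0, 0.0015, 0, 0, 0], [0, 0.0015, 0, 0, 0], [0, 0.0015, 0, 0, 0]],
  ],
)

```text
time_s: 13.22
tcp_pos: [572.1, 38.3, 87.0]
tcp_rot: [[-0.035, 0.999, -0.0], [0.999, 0.035, -0.0], [-0.0, -0.0, -1.0]]
contact_force: [-1.3, -4.2, -3.5]
opening: -0.001
gripper_force: 2.0
```

Emit:
servo_tool(
  targets=[
    [[0, 0.0015, 0, 0, 0], [0, 0.0015, 0, 0, 0], [0, 0.0015, 0, 0, 0], [0, 0.0015, 0, 0, 0], [0, 0.0015, 0, 0, 0]],
  ],
)

```text
time_s: 13.85
tcp_pos: [572.0, 45.8, 87.1]
tcp_rot: [[-0.035, 0.999, -0.0], [0.999, 0.035, -0.0], [-0.0, -0.0, -1.0]]
contact_force: [-1.8, -4.4, -1.6]
opening: 0.0
gripper_force: 1.8
```

Emit:
servo_tool(
  targets=[
    [[0, 0.0015, 0, 0, 0], [0, 0.0015, 0, 0, 0], [0, 0.0015, 0, 0, 0], [0, 0.0015, 0, 0, 0], [0, 0.0015, 0, 0, 0]],
  ],
)

```text
time_s: 14.48
tcp_pos: [571.8, 53.5, 87.2]
tcp_rot: [[-0.035, 0.999, 0.0], [0.999, 0.035, 0.0], [0.0, 0.0, -1.0]]
contact_force: [0.9, -0.6, 0.1]
opening: -0.001
gripper_force: 0.0
```

Emit:
servo_tool(
  targets=[
    [[0, 0.0005, 0, 0, 0], [0, 0, 0, 0, 0]],
  ],
)

```text
time_s: 14.72
tcp_pos: [571.7, 53.8, 87.1]
tcp_rot: [[-0.035, 0.999, -0.0], [0.999, 0.035, -0.0], [-0.0, -0.0, -1.0]]
contact_force: [-0.2, -0.0, 0.5]
opening: -0.0
gripper_force: 0.0
```

Emit:
servo_tool(
  targets=[
    [[0, 0.0005, 0, 0, 0], [0, 0.0005, 0, 0, 0]],
  ],
)

```text
time_s: 14.98
tcp_pos: [571.7, 54.5, 87.1]
tcp_rot: [[-0.035, 0.999, -0.0], [0.999, 0.035, -0.0], [-0.0, -0.0, -1.0]]
contact_force: [-0.2, -4.1, -0.1]
opening: -0.002
gripper_force: 1.3
```

Emit:
servo_tool(
  targets=[
    [[0, 0.0005, 0, 0, 0], [0, 0.0005, 0, 0, 0]],
  ],
)

```text
time_s: 15.22
tcp_pos: [571.7, 55.6, 87.1]
tcp_rot: [[-0.035, 0.999, -0.0], [0.999, 0.035, -0.0], [-0.0, -0.0, -1.0]]
contact_force: [-0.5, -2.6, -0.0]
opening: 0.002
gripper_force: 1.3
```

Emit:
servo_tool(
  targets=[
    [[0, 0.0005, 0, 0, 0], [0, 0.0003, 0, 0, 0]],
  ],
)

```text
time_s: 15.48
tcp_pos: [571.6, 56.5, 87.1]
tcp_rot: [[-0.035, 0.999, -0.0], [0.999, 0.035, -0.0], [-0.0, -0.0, -1.0]]
contact_force: [0.5, -2.5, 0.0]
opening: -0.003
gripper_force: 1.3
```

Emit:
servo_tool(
  targets=[
    [[0, 0.0004, 0, 0, 0], [0, 0, 0, 0, 0]],
  ],
)

```text
time_s: 15.72
tcp_pos: [571.6, 56.9, 87.1]
tcp_rot: [[-0.035, 0.999, -0.0], [0.999, 0.035, -0.0], [-0.0, -0.0, -1.0]]
contact_force: [-0.3, -2.2, 0.4]
opening: -0.001
gripper_force: 1.1
```

Emit:
servo_tool(
  targets=[
    [[0, 0.0004, 0, 0, 0], [0, 0, 0, 0, 0]],
  ],
)

```text
time_s: 15.98
tcp_pos: [571.6, 57.2, 87.1]
tcp_rot: [[-0.035, 0.999, -0.0], [0.999, 0.035, -0.0], [-0.0, -0.0, -1.0]]
contact_force: [-0.2, -5.8, 0.7]
opening: 0.0
gripper_force: 2.4
```

Run:
```python
from h import *
w=vision.get_image("top")["image"]; s=vision.get_image("scene")["image"]
c=np.hstack([cv2.resize(w[130:205,255:330],(400,400),interpolation=2),cv2.resize(s[160:235,265:340],(400,400),interpolation=2)])
cv2.imwrite("pics/c4.png",c[:,:,::-1])
```

```text
(no output)
```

View pics/c4.png

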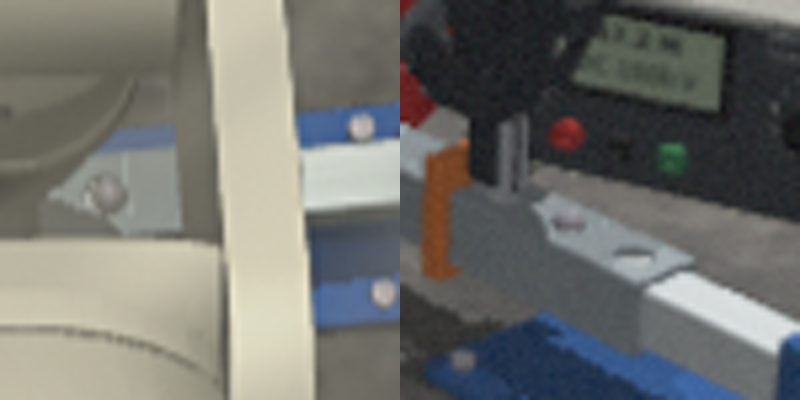

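The button now shows as a grey dome in the next hole, at (570,220) and (105,193), and the push force is rising, so it's against the stop. I'll back off and check.

Emit:
servo_tool(
  targets=[
    [[0, -0.002, 0, 0, 0], [0, 0, 0, -0.01, 0], [0, 0, 0, -0.03, 0], [0, 0.03, 0, -0.05, 0], [0, 0.05, 0, -0.05, 0]],
  ],
)

```text
time_s: 16.7
tcp_pos: [569.1, 129.8, 223.9]
tcp_rot: [[-0.033, 0.999, 0.001], [0.999, 0.033, 0.0], [0.0, 0.001, -1.0]]
contact_force: [1.5, -0.7, -0.3]
opening: 0.001
gripper_force: 0.0
```

Emit:
servo_tool(
  targets=[
    [[0, 0.05, -0.03, 0, 0], [0, 0.05, -0.05, 0, 0], [0, 0.05, -0.05, 0, 0], [0, 0.05, 0, 0, 0], [0, 0, 0, 0, 0]],
  ],
)

```text
time_s: 17.32
tcp_pos: [443.1, 316.3, 222.0]
tcp_rot: [[-0.039, 0.999, 0.0], [0.999, 0.039, 0.001], [0.001, 0.0, -1.0]]
contact_force: [0.3, -0.1, 0.0]
opening: 0.0
gripper_force: 0.0
```

Run:
```python
from h import *
w=vision.get_image("top")["image"]; s=vision.get_image("scene")["image"]
c=np.hstack([cv2.resize(w[130:205,240:315],(400,400),interpolation=2),cv2.resize(s[160:235,265:340],(400,400),interpolation=2)])
cv2.imwrite("pics/c5.png",c[:,:,::-1])
```

```text
(no output)
```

View pics/c5.png

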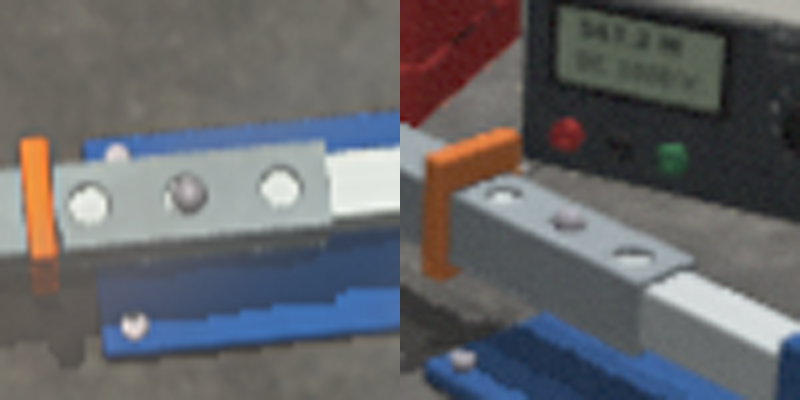

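The button stands through the middle hole at (188,193) top and (570,218) scene. That is the same image position as when it was fully out at the start, and the arm is clear.

```bash
python3 -c "
from bench import arm
print(arm.finish_job())"
```

```text
the job is handed in; nothing more can be done
None
```

I pressed the button flush, slid the outer tube out one hole, and handed the job in at about 17 s. The last pictures show the button standing up through the next hole and the arm clear, but no verdict came back.

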